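# Hang the press handwheel on its J-hook

## Robot

A 6-joint arm with a two-finger parallel gripper is mounted at the origin on a cart in front of the work surface, level with it; the furniture and walls round the work are solid. World frame = base frame: x ahead of the robot, y to its left, z up, the work surface at z = 0. Lengths are in m, angles in degrees, forces in N, time in s.
With the tool pointing down it reaches from about 0.275 to 0.725 m from the base axis. Payload 5.6 kg.
Tool frame: the origin (TCP) lies midway between the tips of the shut fingers; the grasp point (between the pads) lies 19 mm behind it; x points along the fingers, z is the direction in which the jaws open and shut, and the axes are right-handed (so a half turn about x gives the same grasp; the last joint's range is limited). The gripper opens to 85 mm and grips with 20 to 120 N. Pads are 22 mm wide; open, the fingers measure 114 mm over their backs; the gripper's body (76 mm by 85 mm) begins 54 mm behind the grasp point. The pads swing forward as they close: fully open they stand 13 mm farther back than shut.
Start: joints at [93.025, 14.616, 6.199, 0, -81.583, -16.306], TCP at [0.126, 0.535, 0.231] pointing down, gripper open.
Joint ranges: [-168.99, 168.99], [-69.2, 112.95], [-62.41, 85.93], [-164.36, 98.24], [-168.68, -3.75], [-174.98, 174.98]. Speed limits (degrees/s): [147.25, 147.25, 180, 180, 180, 180].

## Interface

Orientations are given as [roll, pitch, yaw] about the fixed x, y, z axes, in that order (R = Rz(yaw) Ry(pitch) Rx(roll)).
In Python, from rig import bot gives the robot as it stands.
- The arm moves only by the shell command python3 -m handwheel 'ROWS' [FORCE]. ROWS is JSON, a list of rows, each an object with "grip": the opening, from -1 (shut) to 1 (fully open), so that 0 is half open; "slide": the shift along the tool's x, y, z in mm, a list of three; "dr": the turn, a rotation vector about the tool's x, y, z in degrees, a list of three. A call has 1 to 10 rows; each row shifts and turns the commanded pose from where the row before left it, along the tool's axes as they then stand; what a row does not reach is not made up. A row lasts 1/8 s, in which the tool goes at most 62.5 mm and 10.7 degrees, less where a joint would pass 70% of its speed; a pose out of reach is approached as far as the arm can. A call is refused whole if a number of a shift passes 62.5 or a number of a turn 10.7, either way. A call with a gripper value outside its range is refused whole. The fingers move at their own pace and stop on an object; FORCE is the grip in N (left out, the last holds). Time passes only in rows, so rows that do not move let the fingers close. It gives the time, the measured TCP pose, the force and the opening at its end, in the units of the state.
- bot.get_state(): the state, without advancing time (a new reading comes with each control period).
- bot.snapshot(name): name is "scene" or "top" or "wrist"; returns (picture, depth): 420x560x3 uint8, red, green, blue; 420x560 float32, m along the optical axis (not along the pixel's ray), 0 where there is no reading.
- bot.camera_params(name): a dict with "fx", "fy", "cx", "cy" (pixels), "dist" ([k1, k2, p1, p2, k3] as OpenCV has them; the pictures are not rectified), "camera_from_world" (4x4, takes a point from world to camera coordinates). Camera axes: x right, y up, looking along -z (the intrinsics and any distortion apply to the point x, -y, -z); pixel columns grow to the right and rows downward; lengths in m; the calibration is good to about 2 mm. A picture is of the moment at which its call begins: read the wrist's pose just before it. camera_params takes no time and is no camera call; for the wrist camera it gives the pose at the moment of the call.
- bot.hand_in(): hands the job in, once; it reports no verdict.
The state is a dict: "time_s": time; "q": joint angles; "joint_vel": joint speeds; "joint_torque": joint torques, N m; "eef_pos": TCP position; "ee_rot": TCP orientation; "contact_force": force on the tool from outside, world axes, zero at the start; "moment": the same for the moment, N m; "finger_gap": finger opening in m.
Only numpy, scipy, OpenCV 4.12 (cv2) and the standard library are available. Lean on these libraries where they do the work, as an engineer would, in place of code of your own. Each camera call takes 0.05 s, during which the arm holds its last target.

## Task

Take the red press handwheel out of its wooden rack by the top of its rim and hang it on the double J-hook of the stand: with the wheel still in the gripper, pass the rim over the two hook tips and press it down past both sprung roller catches until the rim sits fully home on both prongs and both catches have sprung out again over it, then let go. Press gently and feel for the hook, whose height is not known exactly: it must never take more than 25 N from the wheel. Leave the other things on the table where they are.

Things in the scene. Friction and masses are not known exactly. Their poses are not given: they have to be found in the camera images.
- handwheel: Red two-spoke handwheel with steel hub, loose, about 0.3 kg, upright in the rack. Origin at its centre; x along its axle (level), z up along the two spokes (one up, one down). Rim: outer radius 80 mm, inner 66, 14 mm thick along x, flat sides. Spokes 14 mm wide (y), 8 thick; hub radius 18 mm, 26 long. The rest is open.
- rim_top (a point): Top of the wheel's rim, 80 mm above its centre. Grip the rim here from above, fingers closing along the wheel's x, all within 20 mm of its middle along y, so that they later pass between the two prongs of the hook.
- rack: Fixed plywood rack, base 80 x 130 mm, origin at the centre of its underside on the table. The wheel stands in it, its x along the rack's x, its centre 96 mm above the rack's origin, on two cross rods between two side plates (59 mm high, 17 mm apart). Lift it straight up; it is out when raised 60 mm.
- hook_stand: Fixed stand with a double J-hook. Origin on the table, straight below the middle of the saddles; x level from the open front of the hook to the post, z up. Two equal steel prongs (10 mm bar) at y = -32 and +32 mm. Each has a saddle, level from x = -11 to 11 mm, top at height H over the table. H was set by hand between 190 and 230 mm and is in no reading: see or feel it.
- hook_low (a point): Middle between the two saddles' tops if H = 190 mm (the lowest setting). In front of the saddle each prong turns up to a tip at x = -48 to -34 mm of the stand, top at H + 35 mm; behind, it rises to a back stop at x = 19 to 39 mm, top at H + 25 mm, and goes down to a blue clamp on the post, which holds firm.
- hook_high (a point): The same if H = 230 mm (the highest setting). Hung, the wheel has its x along the stand's x (either way round), rim in the plane x = 0, centre 57 mm below H, rim top 23 mm above H. Bring it along the stand's +x, the underside of its rim above the tips and the prongs passing through its openings beside the upper spoke, then straight down.
- post_top (a point): Top of the stand's square post (20 mm thick), 85 mm behind the saddles, 210 mm above the table.
- catch_left (a joint): How far the sprung roller catch on the tip at the stand's +y is pushed in, m: 0 out, some 0.004 as the rim passes, 0.008 at most. Yellow roller 20 mm across, axis along y, centre at x = -13 mm, H + 27.5 mm; out, it reaches to x = -3 mm, over the front edge of a seated rim. Spring 2.5 N at 0, 0.4 N more per mm.
- catch_right (a joint): The same at the stand's -y. Going down, the rim meets both rollers about 35 mm above its seat; pushing them aside takes some 6 to 8 N down in all (twice that with the rim 2 mm too far to the front, little with it too far back), more than the wheel's weight; then about 20 mm of easy travel, then the hard saddles.
- baren: Bystander: round wooden rubbing disc with a knob, 108 mm across, 48 mm high; origin at the centre of its underside.
- brush_3: Bystander: blue-handled paint brush, 204 mm long, lying; origin on the table under its middle.
- masking_tape: Bystander: roll of beige masking tape, 104 mm across, 25 mm high; origin at the centre of its underside.
- brayer_a: Bystander: ink roller with teal roller and wooden handle, 189 x 121 x 35 mm; origin on the table under its middle.
- lino_block_1: Bystander: brown carved lino block, 95 x 65 x 21 mm; origin at the centre of its underside.
- ink_tin_1: Bystander: ink tin with a red band, 68 mm across, 51 mm high; origin at the centre of its underside.
Mind the look-alikes: they are no part of the job. There is more than one size of the handwheel; the job needs the larger.

How it is judged (in metres and radians):
On the way, in this order (a step that is already met when the one before it is completed fails the run):
1. the wheel is lifted clear out of the rack in the gripper (z of handwheel in the frame of rack above 0.156478 m and contact force between the fingers and handwheel above 1 N), for 0.1 s.
2. the wheel, still held in the gripper, bears on the saddles of both prongs (contact force between handwheel and hook_carriage_c0 above 0.3 N and contact force between handwheel and hook_carriage_c1 above 0.3 N and contact force between the fingers and handwheel above 1 N), for 0.02 s.
At the end, for the whole second after the job is handed in: The wheel hangs at rest on the hook, released, its rim bearing on the saddles of both prongs (more than 0.3 N each), both catches out again (within 1 mm) and its axle along the stand's x within 0.15 rad (contact force between handwheel and hook_carriage_c0 above 0.3 N and contact force between handwheel and hook_carriage_c1 above 0.3 N and value of joint each of catch_left, catch_right below 0.001 m and angle between the x axis of handwheel and the x axis of hook_stand, either way round below 0.15 rad and linear speed of handwheel below 0.02 m/s and angular speed of handwheel below 0.15 rad/s); the robot touches nothing.
It fails at once if the wheel presses on the hook or its stand with more than 25 N (contact force between handwheel and hook_stand above 25 N).
It fails at once if another thing on the table is moved by more than 30 mm (distance of any of baren, brush_3, masking_tape, brayer_a, lino_block_1, ink_tin_1 from where it was at the start of the episode above 0.03 m).
It also fails if it takes over 54 s, if anything falls off the work surface, if the arm or the gripper's body presses on something with over 40 N, if the wrist force passes 120 N, or if a joint passes its speed limit or range.

## Working session

There is one attempt and no reset: what is moved stays moved. The work goes in short steps, Python scripts to look and compute and a shell command to move; the robot and the scene stay as the last step left them, time stands still between calls to the robot, and variables do not carry over. Pictures are saved under pics/ and viewed, and the job is handed in when it is done.

```bash
ls; mkdir -p pics; python3 - <<'E'
from rig import bot
import cv2
print(bot.get_state())
for n in ["scene","top","wrist"]:
    p=bot.camera_params(n);print(n,p)
    im,d=bot.snapshot(n)
    import numpy as np
    np.savez(f"pics/{n}0.npz",im=im,d=d,T=p["camera_from_world"])
    cv2.imwrite(f"pics/{n}0.png",im[...,::-1])
E
```

```text
pics
{'time_s': 0.0, 'q': array([ 9.30260078e+01,  1.46521670e+01,  6.13188866e+00, -2.93800167e-02,
       -8.15852569e+01, -1.63061068e+01]), 'joint_vel': array([-0.09036729,  0.06966925,  0.08295019, -0.04379707,  0.03482505,
       -0.02460358]), 'joint_torque': array([ 6.27135087e-04, -3.86632347e+01,  2.37937349e+01,  5.36497727e+00,
       -6.21212399e-03, -1.30263936e-05]), 'eef_pos': array([0.12615974, 0.5348147 , 0.23040651]), 'ee_rot': array([   0.91305087,   89.890537  , -102.37137429]), 'contact_force': array([0.84258007, 0.70553281, 0.41451621]), 'moment': array([-0.00886662, -0.04746773,  0.02824698]), 'finger_gap': 0.08558131830085201}
scene {'fx': 457.66475490649975, 'fy': 457.66475490649975, 'cx': 272.84823382708106, 'cy': 205.67011123097382, 'dist': array([0.00559305, 0.        , 0.        , 0.        , 0.        ]), 'camera_from_world': array([[ 0.54271242, -0.83970982, -0.01872565, -0.33693119],
       [ 0.64591503,  0.40300228,  0.64836944, -0.48687693],
       [-0.53689571, -0.36397332,  0.76109554, -1.30698914],
       [ 0.        ,  0.        ,  0.        ,  
[... 414 characters left out ...]
2.69643596e-04,  9.92970873e-01,
        -1.91246242e+00],
       [ 0.00000000e+00,  0.00000000e+00,  0.00000000e+00,
         1.00000000e+00]])}
wrist {'fx': 310.23406194527155, 'fy': 310.23406194527155, 'cx': 283.0697784351686, 'cy': 205.60225507434652, 'dist': array([-0.05003021,  0.        ,  0.        ,  0.        ,  0.        ]), 'camera_from_world': array([[-2.29466321e-01, -9.73316445e-01,  5.52216712e-04,
         5.49756711e-01],
       [ 9.20944201e-01, -2.17302719e-01, -3.23483086e-01,
         4.31628337e-02],
       [ 3.14971406e-01, -7.37199128e-02,  9.46233791e-01,
        -3.80755688e-01],
       [ 0.00000000e+00,  0.00000000e+00,  0.00000000e+00,
         1.00000000e+00]])}
```

View pics/scene0.png

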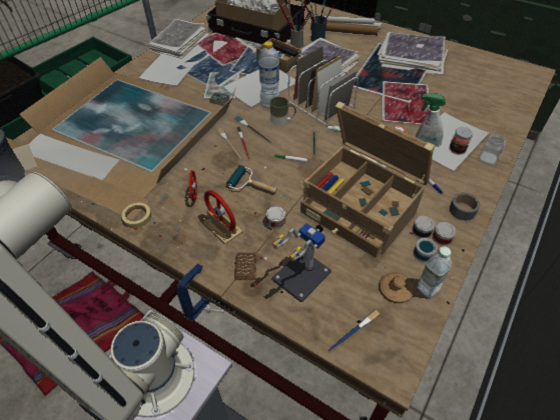

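View pics/top0.png

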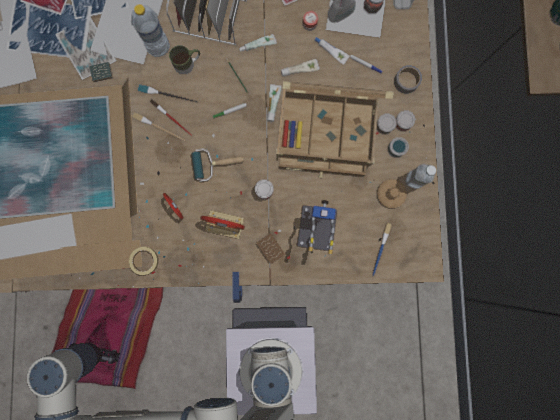

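View pics/wrist0.png

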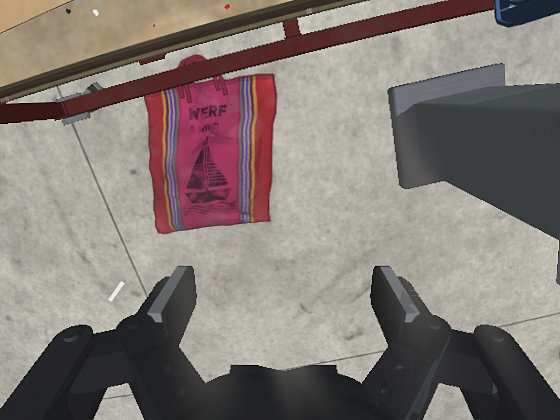

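```bash
cat > h.py <<'E'
import numpy as np, cv2
from rig import bot
def load(n,tag="0"):
    z=np.load(f"pics/{n}{tag}.npz"); return z["im"],z["d"],z["T"]
def cloud(n,tag="0"):
    im,d,T=load(n,tag);p=bot.camera_params(n)
    K=np.array([[p["fx"],0,p["cx"]],[0,p["fy"],p["cy"]],[0,0,1]])
    h,w=d.shape;u,v=np.meshgrid(np.arange(w),np.arange(h))
    q=cv2.undistortPoints(np.stack([u,v],-1).reshape(-1,1,2).astype(np.float64),K,p["dist"]).reshape(h,w,2)
    c=np.stack([q[...,0]*d,-q[...,1]*d,-d],-1)
    R=T[:3,:3];t=T[:3,3]
    W=(c-t)@R
    W[d==0]=np.nan
    return im,W
def proj(n,pts,T):
    p=bot.camera_params(n)
    K=np.array([[p["fx"],0,p["cx"]],[0,p["fy"],p["cy"]],[0,0,1]])
    c=np.atleast_2d(pts)@T[:3,:3].T+T[:3,3]
    c=c*[1,-1,-1]
    return cv2.projectPoints(c.reshape(-1,1,3),np.zeros(3),np.zeros(3),K,p["dist"])[0].reshape(-1,2)
E
python3 - <<'E'
from h import *
im,W=cloud("scene")
for u,v in [(218,210),(198,185),(208,192),(230,230),(300,285),(305,255),(312,232)]: print(u,v,W[v,u].round(3))
c=im[160:310,150:350][...,::-1];cv2.imwrite("pics/sc.png",cv2.resize(c,(800,600),interpolation=cv2.INTER_CUBIC))
im,W=cloud("top")
for u,v in [(222,218),(222,227),(320,230),(304,228),(324,212),(295,150)]: print(u,v,W[v,u].round(3))
c=im[180:280,180:350][...,::-1];cv2.imwrite("pics/tc.png",cv2.resize(c,(800,470),interpolation=cv2.INTER_CUBIC))
E
```

```text
218 210 [0.521 0.155 0.113]
198 185 [0.645 0.362 0.007]
208 192 [0.533 0.2   0.166]
230 230 [0.51  0.104 0.049]
300 285 [ 0.469 -0.203  0.016]
305 255 [ 0.579 -0.157  0.015]
312 232 [ 0.542 -0.195  0.211]
222 218 [0.548 0.164 0.065]
222 227 [0.515 0.164 0.068]
320 230 [ 0.5   -0.191  0.014]
304 228 [ 0.509 -0.134  0.   ]
324 212 [ 0.548 -0.187  0.209]
295 150 [ 0.789 -0.104  0.075]
```

View pics/sc.png

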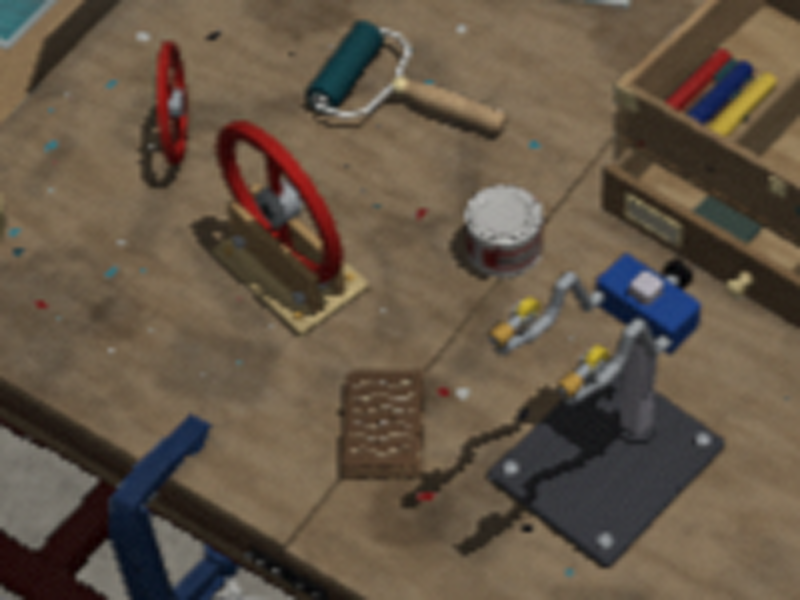

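View pics/tc.png

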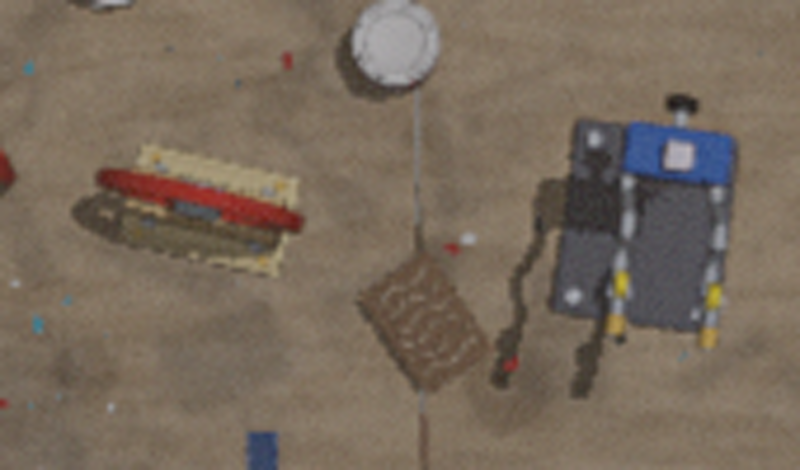

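```bash
python3 - <<'E'
from h import *
for n in ["scene","top"]:
    im,W=cloud(n);hsv=cv2.cvtColor(im,cv2.COLOR_RGB2HSV);H,S,V=[hsv[...,i].astype(int) for i in range(3)]
    x,y,z=W[...,0],W[...,1],W[...,2]
    red=((H<8)|(H>172))&(S>150)&(abs(x-.53)<.07)&(abs(y-.155)<.12)&(z>.02)
    P=W[red];print(n,"red",len(P),P.min(0).round(3),P.max(0).round(3))
    a=np.polyfit(P[:,1],P[:,0],1);print(" yaw axle deg",np.degrees(np.arctan(-a[0])), "x at y=.155",np.polyval(a,.155),"std",np.std(P[:,0]-np.polyval(a,P[:,1])))
    top=P[P[:,2]>P[:,2].max()-.012];print(" top",len(top),top.mean(0).round(4))
    reg=(abs(x-.5)<.12)&(abs(y+.18)<.13)
    for nm,m in [("yellow",(H>25)&(H<33)&(S>150)&(z>.15)),("orange",(H>12)&(H<22)&(S>130)&(z>.15)),("blue",(H>105)&(H<125)&(S>120)&(z>.1)),("grey",(S<60)&(z>.15)),]:
        m=m&reg
        k,l,st,c=cv2.connectedComponentsWithStats(m.astype(np.uint8),connectivity=8)
        for i in range(1,k):
            if st[i,4]>4:
                Q=W[l==i];print(" ",nm,st[i,4],c[i].round(1),"mean",Q.mean(0).round(4),"med",np.median(Q,0).round(4),"min",Q.min(0).round(3),"max",Q.max(0).round(3))
    print(n,"table z",np.nanmedian(z[(abs(x-.45)<.03)&(abs(y-.1)<.05)]), 'baseplate', )
    m=reg&(z>.005)&(z<.025)&(S<70)&(V<110);Q=W[m];r=cv2.minAreaRect((Q[:,:2]*1000).astype(np.float32));print(r,np.median(Q[:,2]))
E
```

```text
scene red 348 [0.503 0.082 0.03 ] [0.552 0.233 0.183]
 yaw axle deg -14.037290657780517 x at y=.155 0.5265568340873019 std 0.004399836400184595
 top 65 [0.5264 0.1542 0.1769]
  orange 17 [275.  242.6] mean [ 0.4254 -0.1392  0.2525] med [ 0.4263 -0.1393  0.2524] min [ 0.42  -0.144  0.248] max [ 0.431 -0.132  0.258]
  orange 18 [292.2 255.3] mean [ 0.415  -0.2022  0.2515] med [ 0.4148 -0.2027  0.2521] min [ 0.41  -0.207  0.246] max [ 0.421 -0.196  0.256]
  blue 247 [311.9 235.2] mean [ 0.5416 -0.1952  0.1959] med [ 0.5387 -0.2018  0.1983] min [ 0.523 -0.229  0.17 ] max [ 0.568 -0.154  0.217]
  grey 8 [302.5 225.6] mean [ 0.5556 -0.1545  0.1996] med [ 0.5566 -0.1539  0.1997] min [ 0.536 -0.158  0.196] max [ 0.57  -0.152  0.203]
  grey 69 [313.6 230.3] mean [ 0.5553 -0.1934  0.2035] med [ 0.5473 -0.1944  0.2077] min [ 0.533 -0.206  0.179] max [ 0.589 -0.182  0.218]
  grey 140 [287.5 237.2] mean [ 0.4795 -0.1477  0.2229] med [ 0.4813 -0.1474  0.2252] min [ 0.421 -0.16   0.171] max [ 0.538 -0.135  0.254]
  grey 148 [304.1 249.1] mean [ 0.4695 -0.21    0.2219] med [ 0.4717 -0.2102  0.2235] 
[... 1673 characters left out ...]
6.5] mean [ 0.4999 -0.1459  0.2162] med [ 0.4979 -0.146   0.2194] min [ 0.462 -0.159  0.17 ] max [ 0.542 -0.137  0.249]
  grey 5 [320. 218.] mean [ 0.5306 -0.1765  0.1775] med [ 0.5309 -0.1769  0.174 ] min [ 0.529 -0.182  0.169] max [ 0.531 -0.17   0.19 ]
  grey 93 [330.6 232.7] mean [ 0.4781 -0.2054  0.2197] med [ 0.479  -0.2056  0.2227] min [ 0.424 -0.219  0.164] max [ 0.528 -0.193  0.253]
  grey 15 [309.8 243.8] mean [ 0.4421 -0.1343  0.2411] med [ 0.4412 -0.134   0.2442] min [ 0.435 -0.138  0.221] max [ 0.454 -0.132  0.252]
top table z -0.000977820860983111 baseplate
((480.2727966308594, -160.72763061523438), (155.5330810546875, 212.9187469482422), 76.43759155273438) 0.011726340965876747
```

```bash
cat >> h.py <<'E'
from scipy.spatial.transform import Rotation as Ro
def Rt(s): return Ro.from_euler('xyz',s["ee_rot"],degrees=True).as_matrix()
def show():
    s=bot.get_state();print(round(s["time_s"],3),"pos",s["eef_pos"].round(4),"F",s["contact_force"].round(1),"gap",round(s["finger_gap"],4));print(Rt(s).round(3).tolist())
def goto(pos,axle_yaw,flip=1):
    "shift in tool axes (mm) and rotation vec to reach pos with tool x down, z along the yaw"
    s=bot.get_state();R=Rt(s);a=np.radians(axle_yaw)
    zx=np.array([np.cos(a),np.sin(a),0])*flip;xx=np.array([0,0,-1.]);yy=np.cross(zx,xx)
    G=np.stack([xx,yy,zx],1)
    print("slide(mm) in current tool axes",(R.T@(np.array(pos)-s["eef_pos"])*1000).round(1),"dr",Ro.from_matrix(R.T@G).as_rotvec(degrees=True).round(2))
    print("after-turn slide",(G.T@(np.array(pos)-s["eef_pos"])*1000).round(1))
E
python3 - <<'E'
from h import *
s=bot.get_state();R=Rt(s);print(R.round(3))
T=load("wrist")[2];c=-T[:3,:3].T@T[:3,3];print("cam",c.round(3),"in tool",(R.T@(c-s["eef_pos"])).round(4)); print("cam axes in tool\n",(R.T@T[:3,:3].T).round(3))
for f in (1,-1): goto((.462-.1,-.175,.4),-8.9,f)
E
```

```text
[[-0.     0.973 -0.23 ]
 [-0.001 -0.23  -0.973]
 [-1.     0.     0.001]]
cam [0.206 0.516 0.374] in tool [-0.1433  0.0822 -0.0002]
cam axes in tool
 [[ 0.001  0.324 -0.946]
 [ 0.     0.946  0.324]
 [ 1.    -0.001  0.001]]
slide(mm) in current tool axes [-168.4  392.6  637. ] dr [-9.438e+01  7.000e-02  6.000e-02]
after-turn slide [-169.4 -664.9  342.8]
slide(mm) in current tool axes [-168.4  392.6  637. ] dr [ 8.562e+01  6.000e-02 -6.000e-02]
after-turn slide [-169.4  664.9 -342.8]
```

```bash
python3 -m handwheel '[{"grip":1,"slide":[-20,0,0],"dr":[10.7,0,0]},{"grip":1,"slide":[-20,0,0],"dr":[10.7,0,0]},{"grip":1,"slide":[-20,0,0],"dr":[10.7,0,0]},{"grip":1,"slide":[-20,0,0],"dr":[10.7,0,0]},{"grip":1,"slide":[-20,0,0],"dr":[10.7,0,0]},{"grip":1,"slide":[-20,0,0],"dr":[10.7,0,0]},{"grip":1,"slide":[-20,0,0],"dr":[10.7,0,0]},{"grip":1,"slide":[-20,0,0],"dr":[10.7,0,0]}]' 40
python3 - <<'E'
from h import *
show();print(bot.get_state()["q"].round(1));goto((.46,.15,.4),-8.9,-1);goto((.46,-.19,.4),-8.9,-1)
E
```

```text
time_s: 1.15
eef_pos: [0.1262, 0.5352, 0.3916]
ee_rot: [82.4, 90.0, -106.8]
contact_force: [0.1, -0.7, -0.0]
finger_gap: 0.0853
1.15 pos [0.1262 0.5352 0.3916] F [ 0.1 -0.7 -0. ] gap 0.0853
[[-0.0, -0.16, -0.987], [-0.001, -0.987, 0.16], [-1.0, 0.001, 0.0]]
[  93.    15.7   30.8   -0.  -105.1 -102.3]
slide(mm) in current tool axes [  -8.2  326.6 -391.2] dr [-0.33  0.01 -0.04]
after-turn slide [  -8.4  328.9 -389.3]
slide(mm) in current tool axes [  -8.   662.2 -445.8] dr [-0.33  0.01 -0.04]
after-turn slide [  -8.4  664.8 -441.9]
```

```bash
python3 -m handwheel '[{"grip":1,"slide":[-1,36.3,-43.4],"dr":[0,0,0]},{"grip":1,"slide":[-1,36.3,-43.4],"dr":[0,0,0]},{"grip":1,"slide":[-1,36.3,-43.4],"dr":[0,0,0]},{"grip":1,"slide":[-1,36.3,-43.4],"dr":[0,0,0]},{"grip":1,"slide":[-1,36.3,-43.4],"dr":[0,0,0]},{"grip":1,"slide":[-1,36.3,-43.4],"dr":[0,0,0]},{"grip":1,"slide":[-1,36.3,-43.4],"dr":[0,0,0]},{"grip":1,"slide":[-1,36.3,-43.4],"dr":[0,0,0]},{"grip":1,"slide":[0,36.3,-43.4],"dr":[0,0,0]},{"grip":1,"slide":[0,56,-9],"dr":[0,0,0]}]'
python3 -m handwheel '[{"grip":1,"slide":[0,56,-9],"dr":[0,0,0]},{"grip":1,"slide":[0,56,-9],"dr":[0,0,0]},{"grip":1,"slide":[0,56,-9],"dr":[0,0,0]},{"grip":1,"slide":[0,56,-9],"dr":[0,0,0]},{"grip":1,"slide":[0,56,-9],"dr":[0,0,0]},{"grip":1,"slide":[0,0,0],"dr":[0,0,0]}]'
python3 - <<'E'
from h import *
show();s=bot.get_state();print(s["q"].round(1))
T=bot.camera_params("wrist")["camera_from_world"];im,d=bot.snapshot("wrist")
np.savez("pics/wrist1.npz",im=im,d=d,T=T);cv2.imwrite("pics/wrist1.png",im[...,::-1])
E
```

```text
time_s: 2.4
eef_pos: [0.4634, 0.0943, 0.3969]
ee_rot: [31.9, 89.7, -157.0]
contact_force: [1.3, -0.1, -0.1]
finger_gap: 0.0854
time_s: 3.15
eef_pos: [0.4627, -0.1913, 0.3982]
ee_rot: [10.9, 89.9, -178.3]
contact_force: [-0.5, 0.6, -0.2]
finger_gap: 0.0857
3.15 pos [ 0.4627 -0.1913  0.3982] F [-0.5  0.6 -0.2] gap 0.0857
[[-0.002, -0.16, -0.987], [-0.0, -0.987, 0.16], [-1.0, 0.0, 0.002]]
[  -4.5    9.8   24.1    0.  -104.4   -4.7]
```

View pics/wrist1.png

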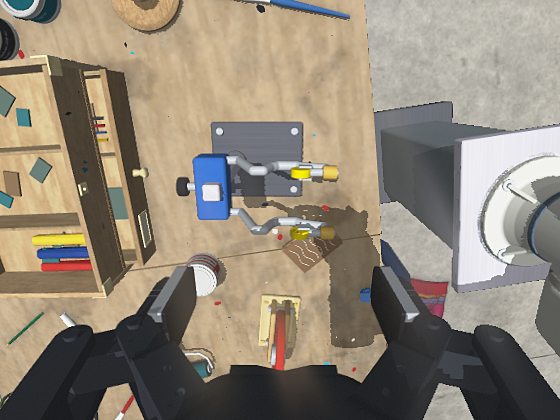

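```bash
python3 - <<'E'
from h import *
im,W=cloud("wrist","1");hsv=cv2.cvtColor(im,cv2.COLOR_RGB2HSV);H,S,V=[hsv[...,i].astype(int) for i in range(3)]
x,y,z=W[...,0],W[...,1],W[...,2]
print("table",np.nanmedian(z[60:110,180:350]))
def st(nm,m,mn=6):
    k,l,s,c=cv2.connectedComponentsWithStats(m.astype(np.uint8),connectivity=8)
    for i in range(1,k):
        if s[i,4]>=mn:
            Q=W[l==i];print(nm,s[i,4],c[i].round(1),"med",np.median(Q,0).round(4),"min",Q.min(0).round(4),"max",Q.max(0).round(4))
R=np.zeros_like(z,bool);R[140:260,180:350]=1
st("yel",R&(z>.2)&(H>25)&(H<33)&(S>150))
st("org",R&(z>.2)&(H>12)&(H<23)&(S>110))
st("blue",R&(z>.15)&(H>105)&(H<125)&(S>120),40)
st("posttop",R&(z>.2)&(S<40)&(V>150)&(x>.52),20)
m=R&(z>.16)&(H*0+1>0)&(x<.525)&(S<90)
P=W[m];a=np.radians(-8.9);ex=np.array([np.cos(a),np.sin(a)]);ey=np.array([-ex[1],ex[0]])
o=np.array([.462,-.175]);lx=(P[:,:2]-o)@ex*1000;ly=(P[:,:2]-o)@ey*1000
for sg in (1,-1):
    for b in range(-52,60,4):
        k=(lx>=b)&(lx<b+4)&(ly*sg>20)&(ly*sg<45)
        if k.sum()>2: print(sg,b+2,k.sum(),"zmax %.1f"%(P[k,2].max()*1000),"med %.1f"%(np.percentile(P[k,2],80)*1000),"ly %.1f..%.1f"%(ly[k].min(),ly[k].max()))
im2=cv2.resize(im[130:260,180:360][...,::-1],None,fx=4.4,fy=4.4,interpolation=cv2.INTER_CUBIC);cv2.imwrite("pics/w1c.png",im2)
E
```

```text
table 0.00031147147889972935
yel 175 [300.  172.8] med [ 0.4427 -0.2056  0.2536] min [ 0.4336 -0.2098  0.2454] max [ 0.4514 -0.1988  0.2566]
yel 163 [298.4 233.8] med [ 0.4539 -0.1429  0.2534] min [ 0.4441 -0.1468  0.2378] max [ 0.4612 -0.1371  0.2563]
org 42 [329.8 167.1] med [ 0.4132 -0.2053  0.2486] min [ 0.4062 -0.2069  0.2454] max [ 0.4203 -0.2025  0.2514]
org 48 [328.6 176.5] med [ 0.4165 -0.1967  0.251 ] min [ 0.4088 -0.2018  0.2487] max [ 0.4213 -0.194   0.253 ]
org 170 [326.5 232.3] med [ 0.4247 -0.1392  0.2511] min [ 0.4171 -0.1443  0.2438] max [ 0.4317 -0.1301  0.2536]
blue 1853 [212.2 185.2] med [ 0.5428 -0.199   0.1974] min [ 0.5224 -0.2293  0.1722] max [ 0.569  -0.1506  0.2002]
posttop 266 [210.7 192.5] med [ 0.5431 -0.1891  0.2105] min [ 0.5334 -0.1986  0.2087] max [ 0.5536 -0.1789  0.2131]
1 -46 6 zmax 235.7 med 233.3 ly 27.0..29.3
1 -42 16 zmax 238.2 med 236.6 ly 26.7..27.8
1 -38 33 zmax 249.3 med 234.3 ly 26.8..34.1
1 -34 57 zmax 250.5 med 248.9 ly 26.9..35.5
1 -30 63 zmax 250.3 med 249.0 ly 26.6..35.3
1 -26 63 zmax 250.3 med 249.0 ly 24.6..39.2
1 -22 57 zmax 251.9 
[... 1432 characters left out ...]
-37.2..-28.6
-1 2 36 zmax 219.0 med 218.0 ly -37.2..-28.5
-1 6 36 zmax 220.8 med 219.0 ly -37.1..-28.9
-1 10 37 zmax 226.7 med 223.8 ly -37.4..-28.2
-1 14 42 zmax 238.0 med 234.1 ly -37.4..-28.4
-1 18 46 zmax 242.6 med 241.3 ly -37.6..-28.9
-1 22 42 zmax 244.0 med 242.8 ly -37.6..-27.6
-1 26 42 zmax 244.2 med 242.6 ly -37.7..-27.6
-1 30 44 zmax 244.2 med 243.0 ly -37.7..-27.8
-1 34 43 zmax 243.7 med 242.2 ly -37.8..-28.9
-1 38 35 zmax 237.4 med 234.1 ly -37.7..-28.8
-1 42 31 zmax 226.8 med 224.0 ly -37.6..-29.3
-1 46 25 zmax 216.5 med 214.0 ly -37.7..-30.2
-1 50 27 zmax 208.0 med 203.2 ly -37.7..-29.4
-1 54 21 zmax 197.8 med 194.0 ly -37.7..-28.1
-1 58 28 zmax 188.6 med 186.8 ly -37.5..-27.8
```

View pics/w1c.png

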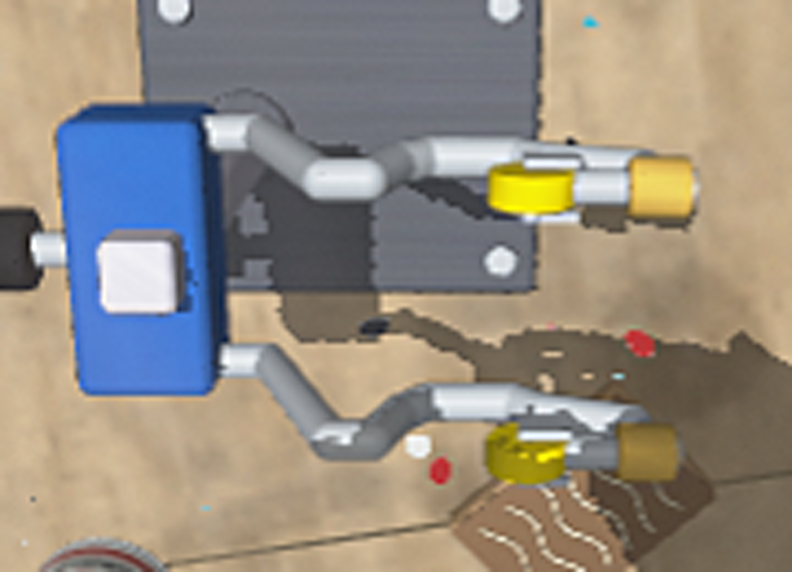

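```bash
python3 - <<'E'
from h import *
goto((.527,.157,.30),-14,-1)
E
```

```text
slide(mm) in current tool axes [  98.5 -352.4   -8.7] dr [4.92 0.09 0.  ]
after-turn slide [  98.5 -351.8   21.7]
```

```bash
python3 -m handwheel '[{"grip":1,"slide":[0,-50,-1.3],"dr":[0,0,0]},{"grip":1,"slide":[0,-50,-1.3],"dr":[0,0,0]},{"grip":1,"slide":[16,-50,-1.3],"dr":[0,0,0]},{"grip":1,"slide":[20,-50,-1.3],"dr":[0,0,0]},{"grip":1,"slide":[20,-50,-1.3],"dr":[0,0,0]},{"grip":1,"slide":[20,-50,-1.3],"dr":[0,0,0]},{"grip":1,"slide":[22,-52,-1],"dr":[4.9,0,0]},{"grip":1,"slide":[0,0,0],"dr":[0,0,0]},{"grip":1,"slide":[0,0,0],"dr":[0,0,0]}]'
python3 - <<'E'
from h import *
show()
T=bot.camera_params("wrist")["camera_from_world"];im,d=bot.snapshot("wrist")
np.savez("pics/wrist2.npz",im=im,d=d,T=T);cv2.imwrite("pics/wrist2.png",im[...,::-1])
im,W=cloud("wrist","2");hsv=cv2.cvtColor(im,cv2.COLOR_RGB2HSV);H,S,V=[hsv[...,i].astype(int) for i in range(3)]
x,y,z=W[...,0],W[...,1],W[...,2]
red=((H<8)|(H>172))&(S>150)&(abs(x-.53)<.07)&(abs(y-.155)<.12)&(z>.02)
P=W[red];print(len(P),P.min(0).round(4),P.max(0).round(4))
a=np.polyfit(P[:,1],P[:,0],1);print(np.degrees(np.arctan(-a[0])),np.polyval(a,.157))
# top faces: highest z per y
e=np.array([.242,.970]);s=(P[:,:2]-[.527,.157])@e; n=(P[:,:2]-[.527,.157])@np.array([.970,-.242])
for b in range(-85,86,10):
    k=abs(s*1000-b)<5
    if k.sum()>3:
        t=k&(P[:,2]>P[k,2].max()-.004)
        print(b,k.sum(),"zmax",P[k,2].max().round(4),"n",(n[k].min()*1000).round(1),(n[k].max()*1000).round(1),"topmean",(n[t].mean()*1000).round(1))
E
```

```text
time_s: 4.32
eef_pos: [0.5259, 0.1591, 0.3016]
ee_rot: [156.5, 90.0, -37.2]
contact_force: [-0.3, -0.7, -0.1]
finger_gap: 0.0851
4.325 pos [0.5259 0.1591 0.3016] F [-0.3 -0.7 -0.1] gap 0.0851
[[0.0, -0.236, -0.972], [-0.0, -0.972, 0.236], [-1.0, 0.0, -0.0]]
1990 [0.5029 0.0826 0.0576] [0.5897 0.227  0.3613]
-13.991219459928667 0.5272096145514296
-75 79 zmax 0.1277 n -6.2 6.1 topmean -0.7
-65 161 zmax 0.1472 n -6.1 6.5 topmean -0.4
-55 168 zmax 0.1576 n -6.9 6.3 topmean 0.1
-45 177 zmax 0.1658 n -6.0 6.0 topmean -0.7
-35 170 zmax 0.1711 n -6.0 6.7 topmean -0.4
-25 174 zmax 0.1747 n -6.0 10.0 topmean -0.4
-15 178 zmax 0.1774 n -6.1 10.0 topmean -0.4
-5 169 zmax 0.3613 n -6.2 66.7 topmean 65.8
5 152 zmax 0.1787 n -6.3 6.5 topmean -0.1
15 146 zmax 0.1777 n -6.5 6.6 topmean -0.3
25 128 zmax 0.1758 n -6.5 6.7 topmean -0.1
35 103 zmax 0.1734 n -5.8 6.8 topmean -0.3
45 84 zmax 0.1693 n -5.9 6.1 topmean 0.1
55 65 zmax 0.1619 n -5.1 6.3 topmean 0.4
65 35 zmax 0.1528 n -5.2 6.4 topmean 0.7
```

View pics/wrist2.png

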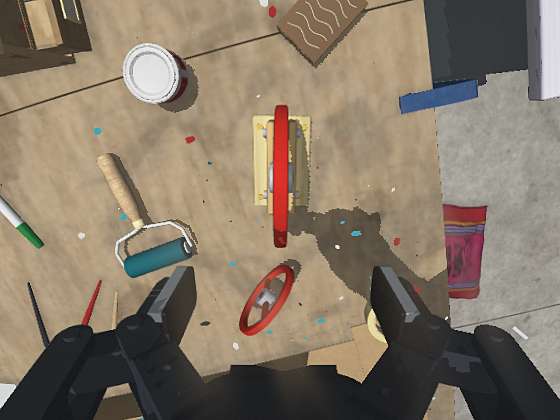

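```bash
python3 -m handwheel '[{"grip":1,"slide":[45,0,-1.8],"dr":[0,0,0]},{"grip":1,"slide":[45,0,0],"dr":[0,0,0]},{"grip":1,"slide":[35,0,0],"dr":[0,0,0]},{"grip":1,"slide":[26,0,0],"dr":[0,0,0]},{"grip":1,"slide":[0,0,0],"dr":[0,0,0]},{"grip":1,"slide":[0,0,0],"dr":[0,0,0]}]' 40
python3 -c "
from h import *
show()"
python3 -m handwheel '[{"grip":-1,"slide":[0,0,0],"dr":[0,0,0]},{"grip":-1,"slide":[0,0,0],"dr":[0,0,0]},{"grip":-1,"slide":[0,0,0],"dr":[0,0,0]},{"grip":-1,"slide":[0,0,0],"dr":[0,0,0]},{"grip":-1,"slide":[0,0,0],"dr":[0,0,0]},{"grip":-1,"slide":[0,0,0],"dr":[0,0,0]},{"grip":-1,"slide":[0,0,0],"dr":[0,0,0]},{"grip":-1,"slide":[0,0,0],"dr":[0,0,0]}]' 40
python3 -c "
from h import *
show()"
```

```text
time_s: 5.12
eef_pos: [0.5291, 0.1578, 0.1523]
ee_rot: [-147.2, 89.8, 19.0]
contact_force: [0.7, -0.4, 0.6]
finger_gap: 0.0853
5.125 pos [0.5291 0.1578 0.1523] F [ 0.7 -0.4  0.6] gap 0.0853
[[0.003, -0.239, -0.971], [0.001, -0.971, 0.239], [-1.0, -0.002, -0.003]]
time_s: 6.12
eef_pos: [0.5282, 0.1579, 0.1505]
ee_rot: [-152.7, 90.0, 13.6]
contact_force: [0.1, 0.1, 2.2]
finger_gap: 0.0135
6.125 pos [0.5282 0.1579 0.1505] F [0.1 0.1 2.2] gap 0.0135
[[0.0, -0.238, -0.971], [0.0, -0.971, 0.238], [-1.0, -0.0, -0.0]]
```

```bash
python3 -m handwheel '[{"grip":-1,"slide":[-15,0,0],"dr":[0,0,0]},{"grip":-1,"slide":[-25,0,0],"dr":[0,0,0]},{"grip":-1,"slide":[-25,0,0],"dr":[0,0,0]},{"grip":-1,"slide":[-25,0,0],"dr":[0,0,0]},{"grip":-1,"slide":[-25,0,0],"dr":[0,0,0]},{"grip":-1,"slide":[-10,0,0],"dr":[0,0,0]},{"grip":-1,"slide":[0,0,0],"dr":[0,0,0]},{"grip":-1,"slide":[0,0,0],"dr":[0,0,0]}]' 
python3 - <<'E'
from h import *
show()
T=bot.camera_params("wrist")["camera_from_world"];im,d=bot.snapshot("wrist")
np.savez("pics/wrist3.npz",im=im,d=d,T=T);cv2.imwrite("pics/wrist3.png",im[...,::-1])
goto((.36,.16,.275),-9,-1)
goto((.355,-.159,.275),-9,-1)
E
```

```text
time_s: 7.12
eef_pos: [0.5275, 0.1578, 0.2739]
ee_rot: [31.3, 89.9, -162.5]
contact_force: [0.3, 0.7, -3.3]
finger_gap: 0.0132
7.125 pos [0.5275 0.1578 0.2739] F [ 0.3  0.7 -3.3] gap 0.0132
[[-0.002, -0.238, -0.971], [-0.001, -0.971, 0.238], [-1.0, 0.001, 0.002]]
slide(mm) in current tool axes [ -0.7  37.7 163.2] dr [-4.78  0.13 -0.08]
after-turn slide [ -1.1  24.  165.8]
slide(mm) in current tool axes [-3.000e-01  3.487e+02  9.210e+01] dr [-4.78  0.13 -0.08]
after-turn slide [ -1.1 339.9 120.8]
```

View pics/wrist3.png

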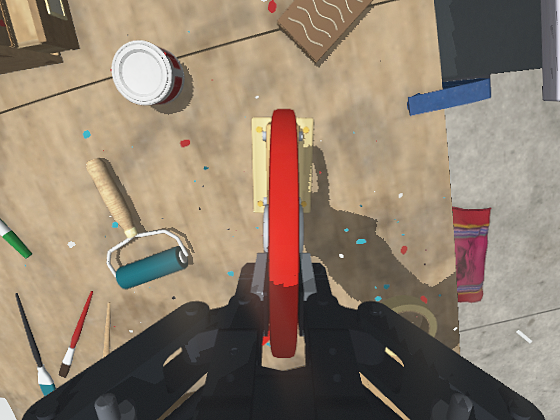

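```bash
python3 -m handwheel '[{"grip":-1,"slide":[0,0,0],"dr":[-4.8,0,0]},{"grip":-1,"slide":[0,4,35],"dr":[0,0,0]},{"grip":-1,"slide":[0,5,44],"dr":[0,0,0]},{"grip":-1,"slide":[0,6,46],"dr":[0,0,0]},{"grip":-1,"slide":[0,9,40],"dr":[0,0,0]},{"grip":-1,"slide":[0,45,-6.4],"dr":[0,0,0]},{"grip":-1,"slide":[0,45,-6.4],"dr":[0,0,0]},{"grip":-1,"slide":[0,45,-6.4],"dr":[0,0,0]},{"grip":-1,"slide":[0,45,-6.4],"dr":[0,0,0]},{"grip":-1,"slide":[0,45,-6.4],"dr":[0,0,0]}]' 
python3 -m handwheel '[{"grip":-1,"slide":[0,45,-6.4],"dr":[0,0,0]},{"grip":-1,"slide":[0,36,-6.4],"dr":[0,0,0]},{"grip":-1,"slide":[0,10,0],"dr":[0,0,0]},{"grip":-1,"slide":[0,0,0],"dr":[0,0,0]},{"grip":-1,"slide":[0,0,0],"dr":[0,0,0]}]'
python3 - <<'E'
from h import *
show()
for n in ("wrist","scene"):
    T=bot.camera_params(n)["camera_from_world"];im,d=bot.snapshot(n)
    np.savez(f"pics/{n}4.npz",im=im,d=d,T=T);cv2.imwrite(f"pics/{n}4.png",im[...,::-1])
    if n=="scene": cv2.imwrite("pics/s4c.png",cv2.resize(im[160:310,190:390][...,::-1],(800,600),interpolation=cv2.INTER_CUBIC))
goto((.4624,-.1757,.275),-9,-1)
E
```

```text
time_s: 8.43
eef_pos: [0.3571, -0.0687, 0.2748]
ee_rot: [0.2, 90.0, 171.2]
contact_force: [0.8, 0.1, -2.8]
finger_gap: 0.0133
time_s: 9.05
eef_pos: [0.3562, -0.1584, 0.2751]
ee_rot: [-64.2, 90.0, 106.9]
contact_force: [-0.2, -0.0, -2.7]
finger_gap: 0.0136
9.05 pos [ 0.3562 -0.1584  0.2751] F [-0.2 -0.  -2.7] gap 0.0136
[[-0.0, -0.155, -0.988], [0.0, -0.988, 0.155], [-1.0, -0.0, 0.0]]
slide(mm) in current tool axes [   0.3    0.7 -107.5] dr [ 0.1  -0.01  0.02]
after-turn slide [   0.3    0.5 -107.5]
```

View pics/wrist4.png

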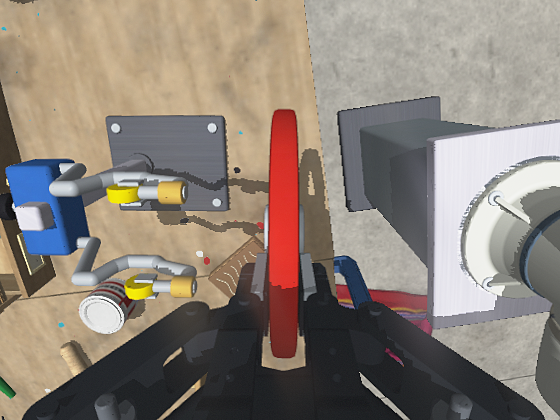

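View pics/s4c.png

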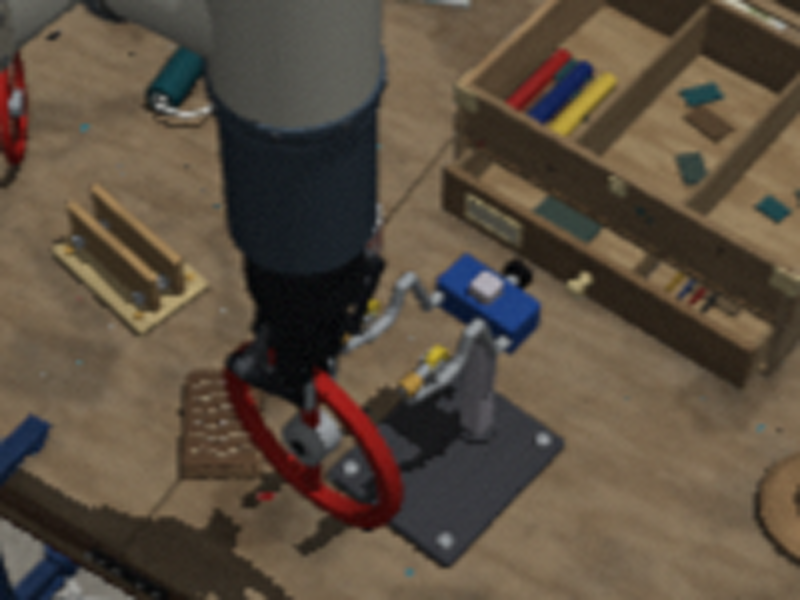

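```bash
python3 - <<'E'
from h import *
im,W=cloud("wrist","4");hsv=cv2.cvtColor(im,cv2.COLOR_RGB2HSV);H,S,V=[hsv[...,i].astype(int) for i in range(3)]
a=np.radians(-9);ex=np.array([np.cos(a),np.sin(a)]);ey=np.array([-ex[1],ex[0]])
tcp=np.array([.3562,-.1584]);o=np.array([.462,-.175])
L=np.stack([(W[...,:2]-tcp)@ex,(W[...,:2]-tcp)@ey,W[...,2]],-1)*1000
red=((H<8)|(H>172))&(S>150)&(W[...,2]>.1)&(abs(L[...,0])<30)
P=L[red];print("red x",np.percentile(P[:,0],[2,50,98]).round(1),"y",P[:,1].min().round(1),P[:,1].max().round(1),"zmax",np.percentile(P[:,2],99.5).round(1), "tilt",np.polyfit(P[:,2],P[:,0],1).round(4),"yaw",np.polyfit(P[:,1],P[:,0],1).round(4))
for b in range(-80,81,10):
    k=abs(P[:,1]-b)<3
    if k.sum()>5: print(b,np.percentile(P[k,2],99).round(1),end="; ")
print("\nhook expected origin at", ((o-tcp)@ex*1000).round(1),((o-tcp)@ey*1000).round(1))
R=(W[...,2]>.17)&(L[...,0]>40)
def st(nm,m,mn=20):
    k,l,s,c=cv2.connectedComponentsWithStats(m.astype(np.uint8),connectivity=8)
    for i in range(1,k):
        if s[i,4]>=mn: Q=L[l==i];print(nm,s[i,4],c[i].round(0),"med",np.median(Q,0).round(1),"min",Q.min(0).round(1),"max",Q.max(0).round(1))
st("yel",R&(H>25)&(H<33)&(S>150)); st("org",R&(H>12)&(H<23)&(S>110)&(W[...,2]>.22)); st("post",R&(S<40)&(V>150)&(W[...,2]<.216)&(W[...,2]>.204)&(L[...,0]>180))
for sg in (1,-1):
    for b in range(95,150,4):
        k=(abs(L[...,0]-b)<2)&(abs(L[...,1]-sg*32)<9)&(W[...,2]>.2)
        if k.sum()>3: print(sg,b,np.percentile(L[k][:,2],95).round(1),L[k][:,1].min().round(1),L[k][:,1].max().round(1))
E
```

```text
red x [-7.5 -1.1  5.2] y -77.3 55.2 zmax 302.6 tilt [-0.0016 -0.7006] yaw [-4.0000e-04 -1.1717e+00]
-80 229.6; -70 262.3; -60 276.2; -50 285.5; -40 292.4; -30 297.1; -20 300.3; -10 302.2; 0 303.0; 10 302.5; 20 301.0; 30 298.4; 40 294.0; 50 287.8; 
hook expected origin at 107.1 0.2
yel 486 [122. 194.] med [ 89.5 -33.2 253.6] min [ 82.6 -36.6 243. ] max [100.6 -26.7 256.6]
yel 439 [137. 289.] med [ 91.2  29.3 253.1] min [ 83.   27.  239.2] max [101.   36.1 256.6]
org 365 [172. 192.] med [ 61.8 -34.5 250.2] min [ 56.5 -39.  241.5] max [ 70.5 -26.  253.3]
org 309 [182. 286.] med [ 63.2  27.2 249.8] min [ 57.1  24.5 240.9] max [ 72.9  38.1 253.4]
post 549 [ 28. 218.] med [188.7  -1.9 210.5] min [180.1 -10.7 207.3] max [199.4   8.7 212.4]
1 95 255.3 24.4 36.1
1 99 253.5 27.0 35.1
1 103 228.1 26.5 35.6
1 107 218.3 26.3 35.5
1 111 218.4 26.0 36.0
1 115 220.9 26.2 35.8
1 119 229.3 25.9 35.9
1 123 239.2 26.2 36.1
1 127 242.5 26.2 36.6
1 131 243.4 26.1 34.9
1 135 243.6 26.1 35.9
1 139 243.0 25.9 35.3
1 143 240.4 26.2 34.1
1 147 226.0 26.1 32.4
-1 95 255.0 -39.5 -25.5
-1 99 253.4 -36.7 -28.1
-1 103 217.9 -36.8 -33.3
-1 107 218.5 -37.0 -32.7
-1 111 218.1 -37.1 -30.8
-1 115 222.3 -37.2 -29.5
-1 119 229.5 -37.2 -28.0
-1 123 240.0 -37.2 -27.6
-1 127 242.8 -37.2 -27.7
-1 131 243.4 -37.3 -28.7
-1 135 243.4 -37.3 -28.7
-1 139 243.4 -37.3 -28.7
-1 143 241.2 -37.5 -30.9
-1 147 220.8 -37.5 -30.0
```

```bash
python3 -m handwheel '[{"grip":-1,"slide":[0,2,-10],"dr":[0,0,0]},{"grip":-1,"slide":[0,0,-25],"dr":[0,0,0]},{"grip":-1,"slide":[0,0,-25],"dr":[0,0,0]},{"grip":-1,"slide":[0,0,-25],"dr":[0,0,0]},{"grip":-1,"slide":[0,0,-15],"dr":[0,0,0]},{"grip":-1,"slide":[0,0,-7.5],"dr":[0,0,0]},{"grip":-1,"slide":[0,0,0],"dr":[0,0,0]},{"grip":-1,"slide":[0,0,0],"dr":[0,0,0]},{"grip":-1,"slide":[0,0,0],"dr":[0,0,0]}]' 
python3 - <<'E'
from h import *
show()
for n in ("wrist","scene"):
    T=bot.camera_params(n)["camera_from_world"];im,d=bot.snapshot(n)
    np.savez(f"pics/{n}5.npz",im=im,d=d,T=T);cv2.imwrite(f"pics/{n}5.png",im[...,::-1])
    if n=="scene": cv2.imwrite("pics/s5c.png",cv2.resize(im[160:310,190:390][...,::-1],(800,600),interpolation=cv2.INTER_CUBIC))
goto((.4624,-.1777,.275),-9,-1)
E
```

```text
time_s: 10.28
eef_pos: [0.4617, -0.1779, 0.2757]
ee_rot: [-173.2, 90.0, -2.2]
contact_force: [0.7, -0.8, -2.6]
finger_gap: 0.0133
10.275 pos [ 0.4617 -0.1779  0.2757] F [ 0.7 -0.8 -2.6] gap 0.0133
[[0.001, -0.156, -0.988], [-0.0, -0.988, 0.156], [-1.0, -0.0, -0.001]]
slide(mm) in current tool axes [ 0.6 -0.3 -0.5] dr [ 0.02 -0.03  0.01]
after-turn slide [ 0.6 -0.3 -0.5]
```

View pics/wrist5.png

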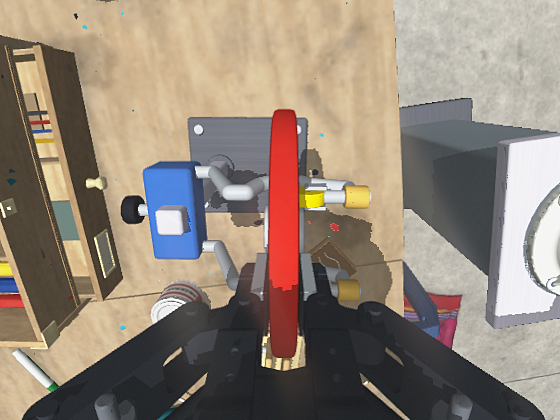

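View pics/s5c.png

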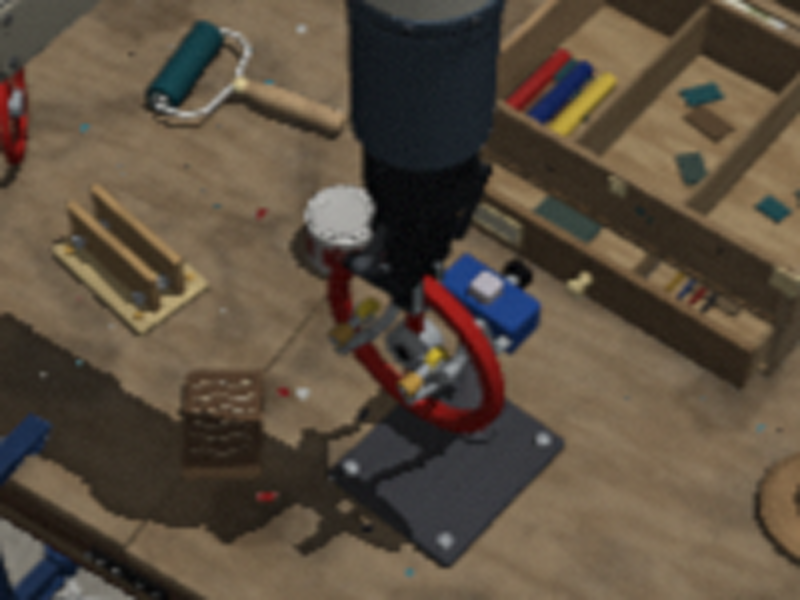

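```bash
python3 - <<'E'
from h import *
im,W=cloud("wrist","5");hsv=cv2.cvtColor(im,cv2.COLOR_RGB2HSV);H,S,V=[hsv[...,i].astype(int) for i in range(3)]
a=np.radians(-9);ex=np.array([np.cos(a),np.sin(a)]);ey=np.array([-ex[1],ex[0]])
tcp=np.array([.4617,-.1779])
L=np.stack([(W[...,:2]-tcp)@ex,(W[...,:2]-tcp)@ey,W[...,2]],-1)*1000
red=((H<8)|(H>172))&(S>150)&(W[...,2]>.1)&(abs(L[...,0])<30);P=L[red];print("red",np.percentile(P[:,0],[2,50,98]).round(1))
R=(W[...,2]>.17)
def st(nm,m,mn=20):
    k,l,s,c=cv2.connectedComponentsWithStats(m.astype(np.uint8),connectivity=8)
    for i in range(1,k):
        if s[i,4]>=mn: Q=L[l==i];print(nm,s[i,4],c[i].round(0),"med",np.median(Q,0).round(1),"1-99",np.percentile(Q,[2,98],axis=0).round(1).tolist())
st("yel",R&(H>25)&(H<33)&(S>150)); st("org",R&(H>12)&(H<23)&(S>110)&(W[...,2]>.22)); st("post",R&(S<40)&(V>150)&(W[...,2]<.216)&(W[...,2]>.204)&(L[...,0]>60))
E
```

```text
red [-7.5 -1.   5.1]
yel 411 [311. 198.] med [-16.5 -30.9 254.1] 1-99 [[-23.6, -33.7, 242.1], [-10.5, -25.9, 256.0]]
org 211 [355. 197.] med [-42.2 -28.  249.7] 1-99 [[-49.6, -36.1, 245.6], [-36.2, -23.2, 252.4]]
org 450 [348. 290.] med [-42.6  31.2 250.7] 1-99 [[-49.3, 27.8, 243.7], [-36.0, 39.6, 252.9]]
post 651 [169. 221.] med [ 81.9   0.7 210.6] 1-99 [[73.4, -7.9, 205.5], [91.3, 10.8, 212.0]]
```

```bash
python3 -m handwheel '[{"grip":-1,"slide":[6,0,-0.3],"dr":[0,0,0]},{"grip":-1,"slide":[6,0,0],"dr":[0,0,0]},{"grip":-1,"slide":[6,0,0],"dr":[0,0,0]},{"grip":-1,"slide":[2,0,0],"dr":[0,0,0]},{"grip":-1,"slide":[0,0,0],"dr":[0,0,0]}]'
python3 -m handwheel '[{"grip":-1,"slide":[2,0,0],"dr":[0,0,0]},{"grip":-1,"slide":[2,0,0],"dr":[0,0,0]}]'
python3 -m handwheel '[{"grip":-1,"slide":[2,0,0],"dr":[0,0,0]}]'
python3 -m handwheel '[{"grip":-1,"slide":[2,0,0],"dr":[0,0,0]}]'
```

```text
time_s: 11.0
eef_pos: [0.4624, -0.178, 0.2551]
ee_rot: [13.7, 90.0, -175.3]
contact_force: [0.0, 0.0, -3.9]
finger_gap: 0.0133
time_s: 11.25
eef_pos: [0.4625, -0.178, 0.2513]
ee_rot: [-169.3, 90.0, 1.7]
contact_force: [0.7, 0.7, -3.1]
finger_gap: 0.0132
time_s: 11.38
eef_pos: [0.4624, -0.178, 0.2492]
ee_rot: [-177.7, 90.0, -6.7]
contact_force: [0.9, 0.6, -2.9]
finger_gap: 0.0132
time_s: 11.5
eef_pos: [0.4629, -0.1781, 0.2475]
ee_rot: [171.4, 89.9, -17.6]
contact_force: [1.4, -0.4, -1.9]
finger_gap: 0.0132
```

```bash
for i in 1 ; do python3 -m handwheel '[{"grip":-1,"slide":[2,0,0],"dr":[0,0,0]}]' | sed -n 1,4p; done
python3 -m handwheel '[{"grip":-1,"slide":[2,0,0],"dr":[0,0,0]}]'
python3 -m handwheel '[{"grip":-1,"slide":[2,0,0],"dr":[0,0,0]}]'
python3 -m handwheel '[{"grip":-1,"slide":[2,0,0],"dr":[0,0,0]}]'
```

```text
time_s: 11.62
eef_pos: [0.4634, -0.1782, 0.2458]
ee_rot: [174.0, 89.8, -15.0]
contact_force: [3.2, -1.2, -1.5]
time_s: 11.75
eef_pos: [0.4637, -0.1781, 0.2439]
ee_rot: [179.2, 89.8, -9.8]
contact_force: [5.6, -0.7, -1.7]
finger_gap: 0.0133
time_s: 11.88
eef_pos: [0.4637, -0.1781, 0.2417]
ee_rot: [-179.3, 89.8, -8.3]
contact_force: [4.4, -1.1, -3.7]
finger_gap: 0.0131
time_s: 12.0
eef_pos: [0.4637, -0.1781, 0.2396]
ee_rot: [-179.0, 89.8, -8.0]
contact_force: [5.9, -0.6, -2.7]
finger_gap: 0.0129
```

```bash
python3 -m handwheel '[{"grip":-1,"slide":[3,0,0],"dr":[0,0,0]},{"grip":-1,"slide":[3,0,0],"dr":[0,0,0]}]'
python3 -m handwheel '[{"grip":-1,"slide":[3,0,0],"dr":[0,0,0]},{"grip":-1,"slide":[3,0,0],"dr":[0,0,0]}]'
python3 -m handwheel '[{"grip":-1,"slide":[3,0,0],"dr":[0,0,0]}]'
python3 -m handwheel '[{"grip":-1,"slide":[2,0,0],"dr":[0,0,0]}]'
```

```text
time_s: 12.25
eef_pos: [0.4636, -0.1781, 0.2335]
ee_rot: [-178.8, 89.8, -7.8]
contact_force: [5.2, -1.8, -3.4]
finger_gap: 0.0131
time_s: 12.5
eef_pos: [0.4636, -0.1781, 0.2275]
ee_rot: [-179.7, 89.9, -8.6]
contact_force: [4.8, -1.6, -4.1]
finger_gap: 0.0134
time_s: 12.62
eef_pos: [0.4636, -0.1781, 0.2245]
ee_rot: [-179.8, 89.9, -8.8]
contact_force: [5.6, -0.9, -4.3]
finger_gap: 0.0135
time_s: 12.75
eef_pos: [0.4634, -0.178, 0.2223]
ee_rot: [-177.1, 89.9, -6.1]
contact_force: [4.6, -0.6, -4.0]
finger_gap: 0.0131
```

```bash
python3 -m handwheel '[{"grip":-1,"slide":[1,0,0],"dr":[0,0,0]},{"grip":-1,"slide":[1,0,0],"dr":[0,0,0]}]'
python3 -m handwheel '[{"grip":-1,"slide":[1,0,0],"dr":[0,0,0]}]'
python3 -m handwheel '[{"grip":-1,"slide":[1,0,0],"dr":[0,0,0]}]'
python3 -m handwheel '[{"grip":-1,"slide":[1,0,0],"dr":[0,0,0]}]'
```

```text
time_s: 13.0
eef_pos: [0.463, -0.1779, 0.2199]
ee_rot: [-163.7, 89.9, 7.3]
contact_force: [4.4, -1.3, -4.6]
finger_gap: 0.0135
time_s: 13.12
eef_pos: [0.4625, -0.1778, 0.2187]
ee_rot: [-27.8, 90.0, 143.2]
contact_force: [3.7, -0.1, -5.7]
finger_gap: 0.0139
time_s: 13.25
eef_pos: [0.4619, -0.1778, 0.2177]
ee_rot: [-8.6, 89.9, 162.4]
contact_force: [1.1, -0.8, -3.9]
finger_gap: 0.0132
time_s: 13.38
eef_pos: [0.4616, -0.1779, 0.2169]
ee_rot: [-2.3, 89.9, 168.7]
contact_force: [0.1, 0.7, -3.0]
finger_gap: 0.0136
```

```bash
python3 -m handwheel '[{"grip":-1,"slide":[0.6,0,0],"dr":[0,0,0]}]'
python3 -m handwheel '[{"grip":-1,"slide":[0.6,0,0],"dr":[0,0,0]}]'
python3 -m handwheel '[{"grip":-1,"slide":[0.6,0,0],"dr":[0,0,0]}]'
```

```text
time_s: 13.5
eef_pos: [0.4618, -0.178, 0.2166]
ee_rot: [6.4, 89.9, 177.4]
contact_force: [0.6, -0.5, -3.5]
finger_gap: 0.0135
time_s: 13.62
eef_pos: [0.4621, -0.178, 0.2161]
ee_rot: [14.4, 90.0, -174.6]
contact_force: [-0.2, 0.0, -3.7]
finger_gap: 0.0133
time_s: 13.75
eef_pos: [0.4623, -0.178, 0.2155]
ee_rot: [19.7, 90.0, -169.3]
contact_force: [-0.4, -0.1, -3.0]
finger_gap: 0.0134
```

```bash
python3 -m handwheel '[{"grip":-1,"slide":[0.6,0,0],"dr":[0,0,0]}]'
python3 -m handwheel '[{"grip":-1,"slide":[0.6,0,0],"dr":[0,0,0]}]'
python3 -m handwheel '[{"grip":-1,"slide":[0.6,0,0],"dr":[0,0,0]}]'
```

```text
time_s: 13.88
eef_pos: [0.4624, -0.178, 0.2149]
ee_rot: [-5.9, 90.0, 165.1]
contact_force: [-0.3, -0.7, -3.4]
finger_gap: 0.0131
time_s: 14.0
eef_pos: [0.4624, -0.178, 0.2143]
ee_rot: [137.5, 90.0, -51.5]
contact_force: [-0.6, 0.0, -1.8]
finger_gap: 0.013
time_s: 14.12
eef_pos: [0.4625, -0.1781, 0.2141]
ee_rot: [149.7, 90.0, -39.3]
contact_force: [-2.0, 0.6, 1.4]
finger_gap: 0.0134
```

```bash
python3 -m handwheel '[{"grip":-1,"slide":[0.5,0,0],"dr":[0,0,0]}]'
python3 -m handwheel '[{"grip":-1,"slide":[0.3,0,0],"dr":[0,0,0]}]'
python3 - <<'E'
from h import *
s=bot.get_state();print(s["contact_force"].round(2),s["moment"].round(3))
for n in ("wrist","scene"):
    T=bot.camera_params(n)["camera_from_world"];im,d=bot.snapshot(n)
    np.savez(f"pics/{n}6.npz",im=im,d=d,T=T);cv2.imwrite(f"pics/{n}6.png",im[...,::-1])
    if n=="scene": cv2.imwrite("pics/s6c.png",cv2.resize(im[200:290,240:360][...,::-1],(800,600),interpolation=cv2.INTER_CUBIC))
E
```

```text
time_s: 14.25
eef_pos: [0.4625, -0.1781, 0.214]
ee_rot: [157.3, 89.9, -31.7]
contact_force: [-2.2, 1.3, 4.4]
finger_gap: 0.0134
time_s: 14.38
eef_pos: [0.4626, -0.1782, 0.214]
ee_rot: [162.1, 89.9, -26.9]
contact_force: [-3.9, 1.2, 7.4]
finger_gap: 0.0135
[-3.87  1.22  7.42] [0.814 1.201 0.085]
```

View pics/wrist6.png

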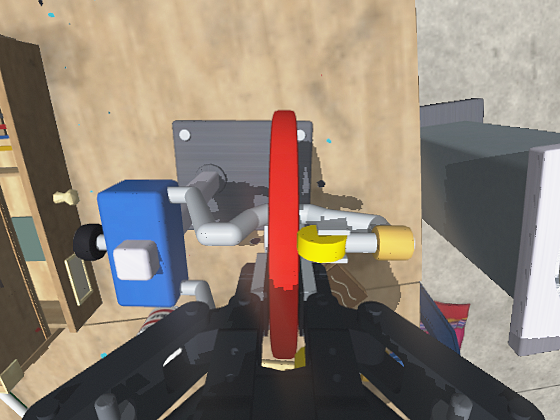

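View pics/s6c.png

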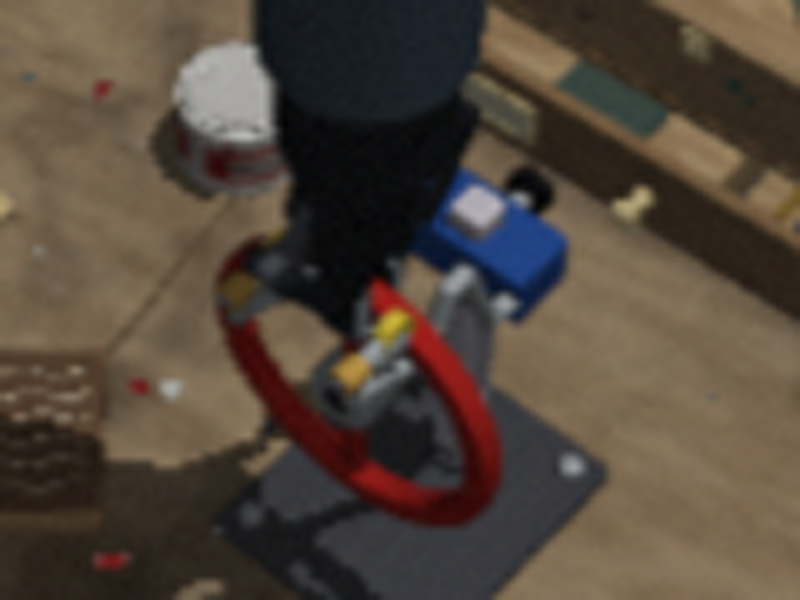

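```bash
python3 -m handwheel '[{"grip":-1,"slide":[0,0,0],"dr":[0,0,0]},{"grip":-1,"slide":[0,0,0],"dr":[0,0,0]},{"grip":-1,"slide":[0,0,0],"dr":[0,0,0]}]' 20
python3 -m handwheel '[{"grip":-1,"slide":[0.4,0,0],"dr":[0,0,0]},{"grip":-1,"slide":[0,0,0],"dr":[0,0,0]}]'
python3 -c "
from h import *
s=bot.get_state();print(s['contact_force'].round(2),s['moment'].round(3))"
```

```text
time_s: 14.85
eef_pos: [0.4626, -0.1781, 0.214]
ee_rot: [163.0, 89.9, -26.0]
contact_force: [-3.2, 1.2, 5.8]
finger_gap: 0.0133
time_s: 15.1
eef_pos: [0.4626, -0.1782, 0.2139]
ee_rot: [163.6, 89.9, -25.3]
contact_force: [-2.9, 1.7, 7.8]
finger_gap: 0.0133
[-2.91  1.68  7.75] [0.94  1.357 0.101]
```

```bash
python3 -m handwheel '[{"grip":-1,"slide":[0,0.5,0],"dr":[0,0,0]},{"grip":-1,"slide":[0,0.5,0],"dr":[0,0,0]}]'|sed -n '1,4p'
python3 -m handwheel '[{"grip":-1,"slide":[0,0.5,0],"dr":[0,0,0]}]'|sed -n '1,4p'
python3 -m handwheel '[{"grip":-1,"slide":[0,-0.5,0],"dr":[0,0,0]},{"grip":-1,"slide":[0,-0.5,0],"dr":[0,0,0]},{"grip":-1,"slide":[0,-0.5,0],"dr":[0,0,0]}]'|sed -n '1,4p'
python3 -m handwheel '[{"grip":-1,"slide":[0,-0.5,0],"dr":[0,0,0]},{"grip":-1,"slide":[0,-0.5,0],"dr":[0,0,0]}]'|sed -n '1,4p'
python3 -m handwheel '[{"grip":-1,"slide":[0,-0.5,0],"dr":[0,0,0]}]'|sed -n '1,4p'
```

```text
time_s: 15.35
eef_pos: [0.4626, -0.1783, 0.2139]
ee_rot: [-148.0, 89.9, 23.1]
contact_force: [-4.3, 7.0, 8.5]
time_s: 15.48
eef_pos: [0.4626, -0.1783, 0.2139]
ee_rot: [-134.2, 89.8, 36.9]
contact_force: [-3.3, 7.9, 9.2]
time_s: 15.85
eef_pos: [0.4626, -0.1782, 0.2139]
ee_rot: [158.1, 89.9, -30.8]
contact_force: [-3.8, 1.1, 7.3]
time_s: 16.1
eef_pos: [0.4627, -0.1779, 0.214]
ee_rot: [132.9, 89.8, -56.1]
contact_force: [-2.8, -1.6, 6.7]
time_s: 16.23
eef_pos: [0.4629, -0.1777, 0.214]
ee_rot: [128.6, 89.8, -60.4]
contact_force: [-2.9, -3.4, 6.5]
```

```bash
python3 -m handwheel '[{"grip":-1,"slide":[0,0.5,0.4],"dr":[0,0,0]},{"grip":-1,"slide":[0,0.6,0.4],"dr":[0,0,0]},{"grip":-1,"slide":[0,0,0],"dr":[0,0,0]}]'|sed -n '1,4p'
python3 -m handwheel '[{"grip":-1,"slide":[-0.4,0,0],"dr":[0,0,0]},{"grip":-1,"slide":[-0.4,0,0],"dr":[0,0,0]}]'|sed -n '1,4p'
python3 - <<'E'
from h import *
show();s=bot.get_state();print(s['moment'].round(3))
im,W=cloud("wrist","6");hsv=cv2.cvtColor(im,cv2.COLOR_RGB2HSV);H,S,V=[hsv[...,i].astype(int) for i in range(3)]
a=np.radians(-9);ex=np.array([np.cos(a),np.sin(a)]);ey=np.array([-ex[1],ex[0]])
L=np.stack([(W[...,:2]-[.4626,-.1781])@ex,(W[...,:2]-[.4626,-.1781])@ey,W[...,2]],-1)*1000
red=((H<8)|(H>172))&(S>150)&(W[...,2]>.08)&(abs(L[...,0])<30);P=L[red];print("red",np.percentile(P[:,0],[2,50,98]).round(1),np.percentile(P[:,2],99.8),"tilt",np.polyfit(P[:,2],P[:,0],1))
for nm,m in (("yel",(H>25)&(H<33)&(S>150)&(W[...,2]>.2)&(W[...,2]<.3)),("org",(H>12)&(H<23)&(S>110)&(W[...,2]>.22)&(W[...,2]<.3))):
    Q=L[m&(L[...,1]<0)&(abs(L[...,0])<60)];print(nm,len(Q),np.percentile(Q,[2,50,98],axis=0).round(1).tolist())
E
```

```text
time_s: 16.6
eef_pos: [0.4628, -0.1778, 0.214]
ee_rot: [174.0, 89.8, -15.0]
contact_force: [-0.3, 1.9, 5.4]
time_s: 16.85
eef_pos: [0.4627, -0.1777, 0.214]
ee_rot: [173.7, 89.8, -15.3]
contact_force: [2.9, -0.9, 2.7]
16.85 pos [ 0.4627 -0.1777  0.214 ] F [ 2.9 -0.9  2.7] gap 0.0133
[[0.003, -0.156, -0.988], [-0.001, -0.988, 0.156], [-1.0, 0.0, -0.003]]
[-0.142 -0.888  0.035]
red [-7.5 -1.1  5.1] 241.74063604304598 tilt [-0.00247768 -0.65215203]
yel 1323 [[-24.2, -33.8, 240.1], [-14.3, -31.6, 252.8], [-7.1, -25.9, 255.8]]
org 643 [[-50.5, -36.2, 243.4], [-43.0, -34.2, 249.3], [-37.0, -24.0, 252.6]]
```

```bash
python3 -m handwheel '[{"grip":0,"slide":[0,0,0],"dr":[0,0,0]},{"grip":0,"slide":[0,0,0],"dr":[0,0,0]},{"grip":0,"slide":[0,0,0],"dr":[0,0,0]},{"grip":0,"slide":[0,0,0],"dr":[0,0,0]},{"grip":0,"slide":[0,0,0],"dr":[0,0,0]},{"grip":0,"slide":[0,0,0],"dr":[0,0,0]}]'
python3 -m handwheel '[{"grip":0,"slide":[-10,0,0],"dr":[0,0,0]},{"grip":0,"slide":[-20,0,0],"dr":[0,0,0]},{"grip":0,"slide":[-30,0,0],"dr":[0,0,0]},{"grip":0,"slide":[-30,0,0],"dr":[0,0,0]},{"grip":0,"slide":[-30,0,0],"dr":[0,0,0]},{"grip":0,"slide":[-20,0,0],"dr":[0,0,0]},{"grip":0,"slide":[0,0,0],"dr":[0,0,0]},{"grip":0,"slide":[0,0,0],"dr":[0,0,0]}]'
python3 - <<'E'
from h import *
show()
for n in ("wrist","scene","top"):
    T=bot.camera_params(n)["camera_from_world"];im,d=bot.snapshot(n)
    np.savez(f"pics/{n}7.npz",im=im,d=d,T=T);cv2.imwrite(f"pics/{n}7.png",im[...,::-1])
    if n=="scene": cv2.imwrite("pics/s7c.png",cv2.resize(im[200:290,240:360][...,::-1],(800,600),interpolation=cv2.INTER_CUBIC))
im,W=cloud("wrist","7");hsv=cv2.cvtColor(im,cv2.COLOR_RGB2HSV);H,S,V=[hsv[...,i].astype(int) for i in range(3)]
a=np.radians(-9);ex=np.array([np.cos(a),np.sin(a)]);ey=np.array([-ex[1],ex[0]])
L=np.stack([(W[...,:2]-[.4620,-.1760])@ex,(W[...,:2]-[.4620,-.1760])@ey,W[...,2]],-1)*1000
red=((H<8)|(H>172))&(S>150)&(W[...,2]>.08)&(abs(L[...,0])<40);P=L[red];print("red",np.percentile(P[:,0],[2,50,98]).round(1),np.percentile(P[:,2],99.8),"tilt",np.polyfit(P[:,2],P[:,0],1),"yaw",np.polyfit(P[:,1],P[:,0],1))
for nm,m in (("yel",(H>25)&(H<33)&(S>150)&(W[...,2]>.2)&(W[...,2]<.3)),("org",(H>12)&(H<23)&(S>110)&(W[...,2]>.22)&(W[...,2]<.3))):
  for sg in (-1,1):
    Q=L[m&(L[...,1]*sg>0)&(abs(L[...,0])<60)&(abs(L[...,1])<45)];print(nm,len(Q),np.percentile(Q,[2,50,98],axis=0).round(1).tolist())
E
```

```text
time_s: 17.6
eef_pos: [0.4617, -0.1775, 0.2133]
ee_rot: [7.6, 90.0, 178.7]
contact_force: [0.4, -0.0, 0.1]
finger_gap: 0.0424
time_s: 18.6
eef_pos: [0.4615, -0.1773, 0.3528]
ee_rot: [-25.9, 90.0, 145.2]
contact_force: [0.5, 0.1, -0.2]
finger_gap: 0.0426
18.6 pos [ 0.4615 -0.1773  0.3528] F [ 0.5  0.1 -0.2] gap 0.0426
[[-0.001, -0.156, -0.988], [0.0, -0.988, 0.156], [-1.0, -0.0, 0.001]]
red [-6.6 -0.5  5.7] 241.82038334673476 tilt [-0.01244682  2.49172096] yaw [ 0.002084   -0.29837036]
yel 250 [[-23.1, -35.4, 245.9], [-14.2, -32.2, 253.5], [-6.3, -27.9, 255.7]]
yel 237 [[-23.1, 28.4, 240.2], [-13.4, 30.8, 252.9], [-6.7, 36.2, 256.0]]
org 165 [[-49.7, -37.9, 236.2], [-42.7, -29.8, 250.0], [-5.9, -24.9, 252.5]]
org 232 [[-49.2, 26.0, 244.3], [-42.6, 30.0, 251.1], [-36.4, 37.6, 253.1]]
```

View pics/wrist7.png

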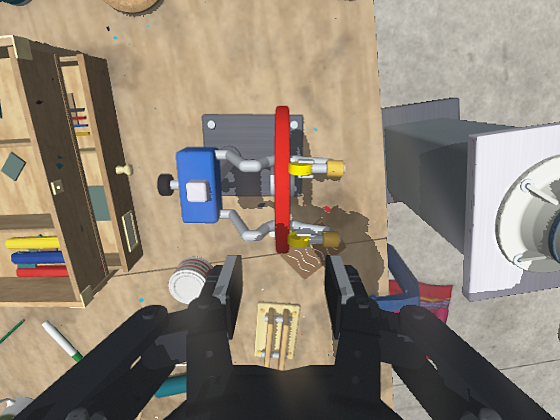

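View pics/s7c.png

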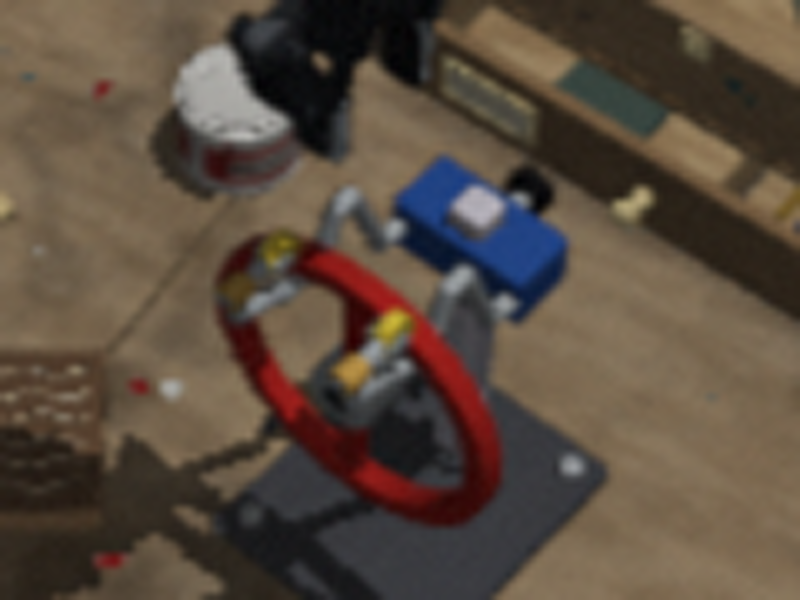

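```bash
python3 -m handwheel '[{"grip":0,"slide":[0,0,0],"dr":[0,0,0]},{"grip":0,"slide":[0,0,0],"dr":[0,0,0]},{"grip":0,"slide":[0,0,0],"dr":[0,0,0]},{"grip":0,"slide":[0,0,0],"dr":[0,0,0]}]'; python3 -c "
from rig import bot
print(bot.hand_in())"
```

```text
time_s: 19.25
eef_pos: [0.4617, -0.1775, 0.3533]
ee_rot: [-178.9, 90.0, -7.9]
contact_force: [0.5, 0.5, -0.0]
finger_gap: 0.0429
the job is handed in; nothing more can be done
None
```

The large red handwheel is hanging on the double J-hook, released, and I handed the job in at 19.3 s. No verdict is reported.

I gripped it by the top of its rim and lifted it straight out of the rack. I brought it over the hook tips and lowered it past both catches in small steps. It met the saddles about where the camera put them (H about 219 mm). The highest wrist reading was about 13 N above the weight of the held wheel, during the side-to-side check, which stays under the 25 N limit.

**Checks that passed**
- **Both prongs bearing:** while pressed down, the wheel resisted small sideways moves in both directions, so I took it that both saddles were carrying it.
- **Seated:** after release the rim top measured 241.8 mm, which is H + 23 mm as specified. Tilt and yaw were each under 1 degree.
- **Catches:** both yellow rollers stood at the same position as before the wheel went on, so both are out again.
- **Clear of the robot:** the wrist force was about zero with the gripper about 140 mm above its release height.

**Limits of these checks**
- The load on each saddle and the catch joints can't be read directly. I inferred them from force and camera images.
- The camera and arm estimates of the hook's front-to-back position disagreed by 1 to 2 mm. I placed the rim about 1 mm to the back of centre, the easier side for the catches.
- I did not measure the bystander objects afterwards. I kept the arm and wheel clear of them, and those visible in the last pictures appear undisturbed.

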